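# Close a canister with its nested lids and lift off the outer cover

## Robot

A 7-joint arm with a two-finger parallel gripper is mounted at the origin on a cart in front of the work surface, level with it; the furniture and walls round the work are solid. World frame = base frame: x ahead of the robot, y to its left, z up, the work surface at z = 0. Lengths are in m, angles in rad, forces in N, time in s.
With the tool pointing down it reaches from about 0.4 to 0.85 m from the base axis. Payload 4.5 kg.
Tool frame: the origin (TCP) lies on the centre line of the jaws, within the pads' length; the fingertips stand 17 mm ahead of it and the grasp point (between the pads) lies 2 mm behind it; z points along the fingers, y is the direction in which the jaws open and shut (so a half turn about z gives the same grasp; the last joint's range is limited). The gripper opens to 88 mm and grips with 3 to 60 N. Pads are 18 mm wide; open, the fingers measure 123 mm over their backs; the gripper's body (75 mm by 187 mm) begins 45 mm behind the grasp point.
Start: joints at [-1.291, 0.689, -0.195, 1.565, 0.157, 0.902, -0.215], TCP at [0.152, 0.606, 0.256] pointing down, gripper open.
Joint ranges: [-3.01, 3.01], [-0.46, 2.08], [-1.47, 1.51], [0.13, 2.56], [-1, 4.14], [0.04, 2.09], [-2.66, 2.66]. Speed limits (rad/s): [2.57, 2.57, 3.14, 3.14, 3.14, 3.14, 3.14].

## Interface

Orientations are given as a unit quaternion [w, x, y, z].
In Python, from plant import * gives the robot as it stands.
- The arm moves only by the shell command python3 -m crank 'ROWS' [FORCE]. ROWS is JSON, a list of rows, each a list of 3 entries, a list of its own where there are three numbers: the shift along the tool's x, y, z in cm, then the turn, a rotation vector about the tool's x, y, z in rad, then the opening, from 0 (shut) to 1 (fully open). In form: [[[tx, ty, tz], [ax, ay, az], hand], ...]. A call has 1 to 12 rows; each row shifts and turns the commanded pose from where the row before left it, along the tool's axes as they then stand; what a row does not reach is not made up. A row lasts 1/8 s, in which the tool goes at most 62.5 mm and 10.7 degrees, less where a joint would pass 70% of its speed; a pose out of reach is approached as far as the arm can. A call with a gripper value outside its range is refused whole. The fingers move at their own pace and stop on an object; FORCE is the grip in N (left out, the last holds). Time passes only in rows, so rows that do not move let the fingers close. It gives the time, the measured TCP pose, the force and the opening at its end, in the units of the state.
- sense(): the state, without advancing time (a new reading comes with each control period).
- capture(name): name is "scene" or "top" or "wrist"; returns the picture (400x640x3 uint8, red, green, blue); there is no depth.
- camera_params(name): a dict with "camera_matrix" (3x3 intrinsics, pixels), "position" and "orientation" of the camera in the world; the wrist camera has in their place "tool_from_camera" (4x4, takes a point from camera to tool coordinates, whose origin is the TCP and whose axes are the flange's). Camera axes: x right, y up, looking along -z (the intrinsics and any distortion apply to the point x, -y, -z); pixel columns grow to the right and rows downward; lengths in m; the calibration is good to about 2 mm. The wrist camera is an equidistant fisheye: a pixel r from the principal point sees the ray r / f radians off the axis. A picture is of the moment at which its call begins: read the wrist's pose just before it. camera_params takes no time and is no camera call.
- finish_job(): hands the job in, once; it reports no verdict.
The state is a dict: "clock": time; "joints": joint angles; "qd": joint speeds; "effort": joint torques, N m; "position": TCP position; "ee_rot": TCP orientation; "force": force on the tool from outside, world axes, zero at the start; "moment": the same for the moment, N m; "gripper_width": finger opening in m.
Only numpy, scipy, OpenCV 4.12 (cv2) and the standard library are available. Lean on these libraries where they do the work, as an engineer would, in place of code of your own. Each camera call takes 0.05 s, during which the arm holds its last target.

## Task

The open canister's two lids lie beside it as a nested pair, the outer cover resting loose on the inner lid. Take the pair by the inner lid's centre knob, lower it onto the canister until the inner lid is fully seated, and let go of the knob; then take the outer cover by one of its two upright tabs and lift it off alone, so that the inner lid can be seen to stay seated. Finish while still holding the cover in the gripper, roughly level and still, over the canister and about 10 cm above where it lay; do not shove the canister or disturb the salve tin, beaker and reel nearby.

Things in the scene. Friction and masses are not known exactly. Their poses are not given: they have to be found in the camera images.
- store_can: heavy (about 0.9 kg) loose open-topped round aluminium canister, outer diameter 104 mm (107 mm at a bead near its foot), bore 94 mm, 75 mm high; stands on the black table left of the plywood sheet. Origin: centre of its underside, z up
- canister_mouth (a point): centre of the canister's mouth, at the height of its rim (75 mm above its underside)
- inner_lid: loose aluminium inner lid, 0.2 kg: plug 18 mm deep, 87 mm across (80 at its tapered foot), then a flange 102 mm across, 5 mm thick; a conical boss centres the cover; thin stem with a black knob on top. Origin: centre of the plug's underside, z up. Starts standing on the 6.5 mm plywood under the cover. Seated: flange on the canister's rim, origin 57 mm above the canister's origin
- knob (a point): middle of the inner lid's knob, where to grip: black upright cylinder 18 mm in diameter, 28 mm long, on the lid's axis, 57 mm above the lid's origin. Its lower end is 17 mm above the nested cover's top. Grip it with the fingers closing across the line of the tabs (along the cover's y)
- cover: loose aluminium outer cover, 0.1 kg: shallow cap 122 mm across, 23 mm high, skirt 114 mm inside, top 3 mm thick with a 26 mm central hole through which the inner lid's knob stands up. Origin: centre of the skirt's lower edge, z up, x along the line of the two tabs. Nested, its top lies on the flange, its origin 3 mm above the inner lid's
- tab_plus (a point): grip point on the cover's +x tab: upright black plate 9 mm thick (along the cover's y), 22 mm wide (along its x), rising 40 mm above the cover's top face. The point lies 37 mm from the cover's axis, 49 mm above its origin, 14 mm below the tab's top. Nested, the knob's top is 19 mm higher than this point
- tab_minus (a point): the same grip point on the like tab on the cover's -x side
- salve_tin: bystander: round aluminium salve tin, 59 mm in diameter, 28 mm high, on the plywood; origin: centre of its underside
- beaker: bystander: small clear beaker, 73 mm in diameter, 103 mm high, on the plywood; origin: centre of its underside
- reel: bystander: flat white reel, 51 mm in diameter, 15 mm high, on the black table; origin: centre of its underside

How it is judged:
By the outcome, as a careful person would: the job done as asked, in the order asked, and still so for the second after the job is handed in, while the arm keeps its last pose, push and grip.
It also fails if it takes over 48 s, if anything falls off the work surface, if the arm or the gripper's body presses on something with over 40 N, if the wrist force passes 120 N, or if a joint passes its speed limit or range.

## Working session

There is one attempt and no reset: what is moved stays moved. The work goes in short steps, Python scripts to look and compute and a shell command to move; the robot and the scene stay as the last step left them, time stands still between calls to the robot, and variables do not carry over. Pictures are saved under pics/ and viewed, and the job is handed in when it is done.

```bash
ls; mkdir -p pics; python3 - <<'E'
from plant import *
import cv2
s=sense();print(s)
for n in ["scene","top","wrist"]:
    im=capture(n);cv2.imwrite(f"pics/{n}0.png",im[:,:,::-1]);print(n,camera_params(n))
E
```

```text
pics
{'clock': 0.0, 'joints': array([-1.29121296,  0.68999292, -0.19451798,  1.56633132,  0.15731713,
        0.90248376, -0.21510194]), 'qd': array([-0.00139766,  0.00015862, -0.00035077, -0.0017944 , -0.00018899,
       -0.00010756, -0.00029266]), 'effort': array([-1.07085320e-04, -5.27559614e+01, -1.26719903e+00, -1.53424537e+01,
       -5.26618597e-02,  6.35982797e-03,  1.73523035e-04]), 'position': array([0.15197534, 0.60563069, 0.25490792]), 'ee_rot': array([-4.20644862e-05,  1.22535589e-01,  9.92463702e-01, -9.09841598e-04]), 'force': array([ 0.20619895, -0.37418546,  0.59863432]), 'moment': array([-0.01595518, -0.08004858, -0.03853872]), 'gripper_width': 0.08819221770362749}
scene {'camera_matrix': array([[428.045788  ,   0.        , 320.92122484],
       [  0.        , 428.045788  , 200.58034776],
       [  0.        ,   0.        ,   1.        ]]), 'position': array([0.13063837, 0.46237151, 0.58603456]), 'orientation': array([-0.3676684 , -0.19828313,  0.40738834,  0.81211975])}
top {'camera_matrix': array([[430.96007246,   0.        , 317.93503962],
       [  0.        , 430.96007246, 205.0172    ],
       [  0.        ,   0.        ,   1.        ]]), 'position': array([0.58488212, 0.03050304, 0.92284403]), 'orientation': array([ 0.71388934,  0.01209352, -0.03148232, -0.69944594])}
wrist {'camera_matrix': array([[309.70691629,   0.        , 316.75496541],
       [  0.        , 309.70691629, 204.32965898],
       [  0.        ,   0.        ,   1.        ]]), 'tool_from_camera': array([[ 4.07952454e-06,  9.62822856e-01,  2.70133576e-01,
         6.98026310e-02],
       [ 9.99999831e-01,  1.53004180e-04, -5.60446605e-04,
         4.08685458e-05],
       [-5.80942367e-04,  2.70133533e-01, -9.62822692e-01,
        -1.29565930e-01],
       [ 0.00000000e+00,  0.00000000e+00,  0.00000000e+00,
         1.00000000e+00]])}
```

View pics/scene0.png

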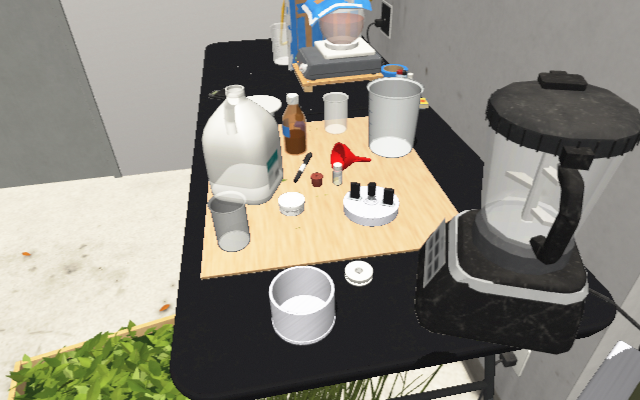

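View pics/top0.png

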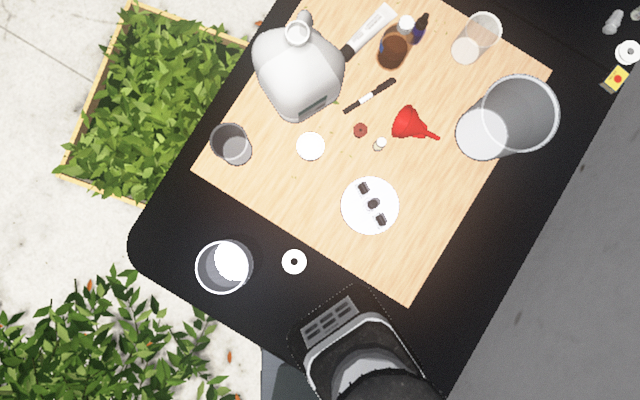

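View pics/wrist0.png

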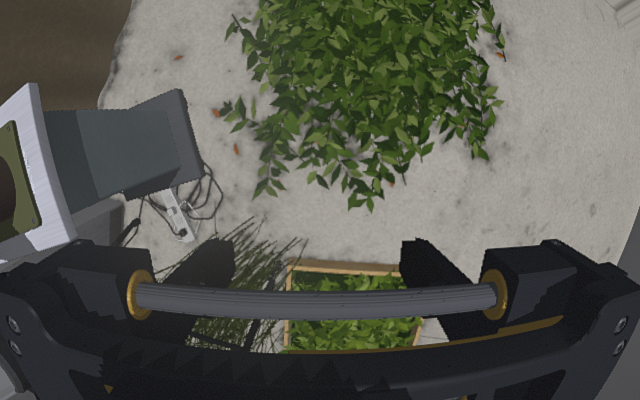

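The top view shows the canister with its rim at about (224,266), the nested pair at (370,205) with a tab line running upper-left to lower-right, the reel at (294,261), the tin at (310,146) and the beaker at (231,144). Next I'll zoom in.

```bash
python3 - <<'E'
import cv2,numpy as np
t=cv2.imread('pics/top0.png');s=cv2.imread('pics/scene0.png')
a=cv2.resize(t[160:250,320:420],None,fx=5,fy=5,interpolation=cv2.INTER_CUBIC)
b=cv2.resize(t[225:315,180:270],None,fx=5,fy=5,interpolation=cv2.INTER_CUBIC)[:, :300*2]
c=cv2.resize(s[170:240,330:420],None,fx=5,fy=5,interpolation=cv2.INTER_CUBIC)
d=cv2.resize(s[255:350,255:350],None,fx=5,fy=5,interpolation=cv2.INTER_CUBIC)
for n,i in zip('abcd',(a,b,c,d)): cv2.imwrite(f'pics/z{n}.png',i)
E
```

```text
(no output)
```

View pics/za.png

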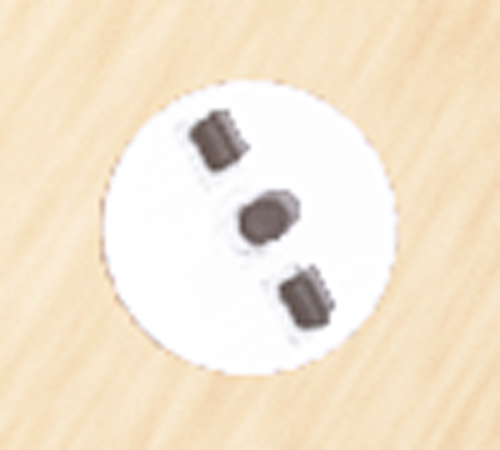

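View pics/zb.png

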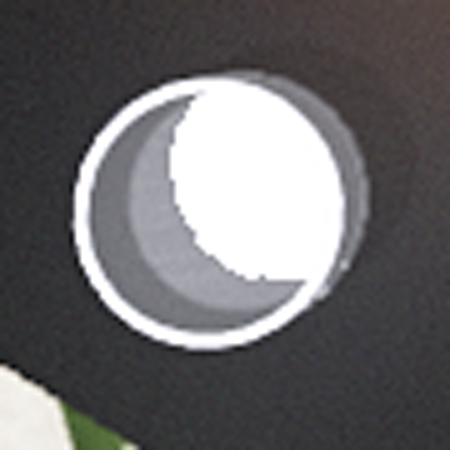

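View pics/zc.png

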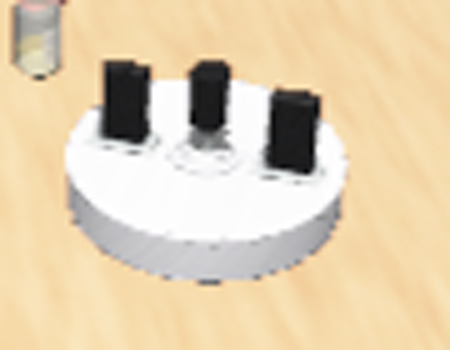

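View pics/zd.png

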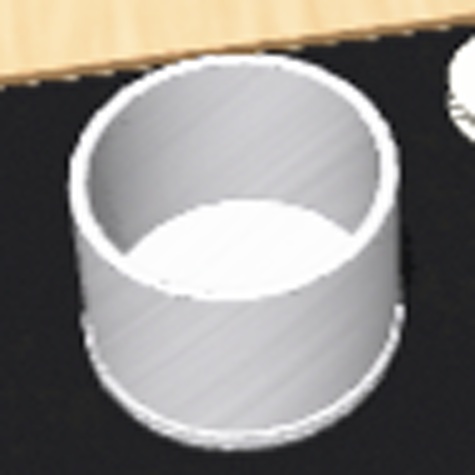

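```bash
cat > h.py <<'E'
import numpy as np,cv2
from scipy.spatial.transform import Rotation as R
from scipy.optimize import least_squares
CP={'scene':dict(K=np.array([[428.045788,0,320.92122484],[0,428.045788,200.58034776],[0,0,1]]),p=np.array([0.13063837,0.46237151,0.58603456]),q=[-0.3676684,-0.19828313,0.40738834,0.81211975]),
'top':dict(K=np.array([[430.96007246,0,317.93503962],[0,430.96007246,205.0172],[0,0,1]]),p=np.array([0.58488212,0.03050304,0.92284403]),q=[0.71388934,0.01209352,-0.03148232,-0.69944594])}
def proj(n,P):
    c=CP[n];r=R.from_quat(c['q'],scalar_first=True)
    X=r.inv().apply(np.atleast_2d(P)-c['p'])*[1,-1,-1]
    u=X@c['K'].T;return u[:,:2]/u[:,2:]
def ray(n,uv,z):
    c=CP[n];r=R.from_quat(c['q'],scalar_first=True)
    d=np.linalg.inv(c['K'])@[*uv,1];d=r.apply(d*[1,-1,-1]);return c['p']+d*(z-c['p'][2])/d[2]
def circ(x,y,z,r):
    a=np.linspace(0,2*np.pi,181);return np.c_[x+r*np.cos(a),y+r*np.sin(a),0*a+z]
E
python3 - <<'E'
from h import *
def bb(u): return np.r_[u.min(0),u.max(0)]
def up(b,ox,oy): return (np.array(b)+.5)/5-.5+[ox,oy,ox,oy]
def fit(n,b,rings,x0):
    f=lambda v: bb(np.vstack([proj(n,circ(v[0],v[1],z,r)) for z,r in rings]))-b
    s=least_squares(f,x0);print(n,s.x.round(4),s.fun.round(2))
C=[(.075,.052)]
fit('top',up([73,77,345,349],180,225),C,[.4,.2])
fit('scene',up([69,53,401,300],255,255),C,[.4,.2])
K=[(.0325,.061),(.0095,.061)]
fit('top',up([103,79,397,376],320,160),K,[.4,.2])
fit('scene',up([65,77,348,282],330,170),K,[.4,.2])
p=lambda n,x,y,ox,oy,z: print(n,ray(n,((x+.5)/5-.5+ox,(y+.5)/5-.5+oy),z).round(4))
p('top',263,222,320,160,.0775); p('scene',211,67,330,170,.0775)
print('tabs');p('top',212,146,320,160,.0725);p('top',302,302,320,160,.0725);p('scene',126,66,330,170,.0725);p('scene',294,97,330,170,.0725)
p('scene',127,137,330,170,.0325);p('scene',294,168,330,170,.0325)
ray_=ray('top',(294,261),.015);print('reel',ray_,'tin',ray('top',(310,145),.0345),'beaker top',ray('top',(231,137),.11))
E
```

```text
top [0.5127 0.1928] [ 0.27  0.25 -0.27 -0.24]
scene [0.5113 0.1912] [ 0.3 -0.2 -0.3  0.2]
top [ 0.6425 -0.1018] [-0.29  0.4   0.28 -0.4 ]
scene [ 0.6416 -0.1033] [ 0.16 -0.3  -0.16  0.26]
top [ 0.6416 -0.0992  0.0775]
scene [ 0.6421 -0.1039  0.0775]
tabs
top [ 0.6718 -0.0793  0.0725]
top [ 0.6105 -0.1159  0.0725]
scene [ 0.6723 -0.0832  0.0725]
scene [ 0.6079 -0.1187  0.0725]
scene [ 0.6737 -0.0866  0.0325]
scene [ 0.6086 -0.1237  0.0325]
reel [0.52282829 0.05391142 0.015     ] tin [0.76482789 0.02564595 0.0345    ] beaker top [0.76108983 0.17625964 0.11      ]
```

```bash
python3 - <<'E'
from h import *
for z in (0,.1,.2): print(z,[ray('scene',u,z).round(3)[:2] for u in [(418,328),(580,355),(440,215)]],[ray('top',u,z).round(3)[:2] for u in [(290,330),(350,287),(425,370)]])
for z in (.3,.35,.4,.45): print(z,[ray('scene',u,z).round(3)[:2] for u in [(487,100),(570,95)]],[ray('top',u,z).round(3)[:2] for u in [(330,395),(385,352)]])
for z in (0,.1,.2,.25): print('jug/bucket',z,[ray('scene',u,z).round(3)[:2] for u in [(235,88),(393,85),(415,90)]],[ray('top',u,z).round(3)[:2] for u in [(298,28),(520,113)]])
E
```

```text
0 [array([0.372, 0.063]), array([ 0.177, -0.083]), array([ 0.531, -0.209])] [array([0.377, 0.059]), array([ 0.469, -0.066]), array([ 0.298, -0.227])]
0.1 [array([0.331, 0.131]), array([0.169, 0.01 ]), array([ 0.463, -0.094])] [array([0.4  , 0.056]), array([ 0.482, -0.055]), array([ 0.329, -0.199])]
0.2 [array([0.29 , 0.199]), array([0.161, 0.103]), array([0.395, 0.02 ])] [array([0.422, 0.053]), array([ 0.494, -0.045]), array([ 0.36 , -0.171])]
0.3 [array([ 0.461, -0.171]), array([ 0.379, -0.286])] [array([ 0.355, -0.009]), array([ 0.416, -0.086])]
0.35 [array([ 0.403, -0.06 ]), array([ 0.336, -0.155])] [array([ 0.374, -0.005]), array([ 0.429, -0.077])]
0.4 [array([0.345, 0.051]), array([ 0.292, -0.024])] [array([ 0.392, -0.002]), array([ 0.443, -0.067])]
0.45 [array([0.288, 0.161]), array([0.249, 0.106])] [array([0.411, 0.001]), array([ 0.456, -0.058])]
jug/bucket 0 [array([ 1.494, -0.274]), array([ 1.114, -0.711]), array([ 1.029, -0.731])] [array([1.031, 0.057]), array([ 0.855, -0.436])]
jug/bucket 0.1 [array([ 1.262, -0.148]), array([ 0.946, -0.511]), array([ 0.875, -0.527])] [array([0.983, 0.054]), array([ 0.826, -0.385])]
jug/bucket 0.2 [array([ 1.029, -0.023]), array([ 0.778, -0.31 ]), array([ 0.722, -0.324])] [array([0.934, 0.051]), array([ 0.796, -0.335])]
jug/bucket 0.25 [array([0.913, 0.04 ]), array([ 0.695, -0.21 ]), array([ 0.646, -0.222])] [array([0.91, 0.05]), array([ 0.782, -0.309])]
```

```bash
python3 - <<'E'
import cv2
t=cv2.imread('pics/top0.png');cv2.imwrite('pics/ze.png',cv2.resize(t[270:400,270:460],None,fx=4,fy=4,interpolation=cv2.INTER_CUBIC))
E
```

```text
(no output)
```

View pics/ze.png

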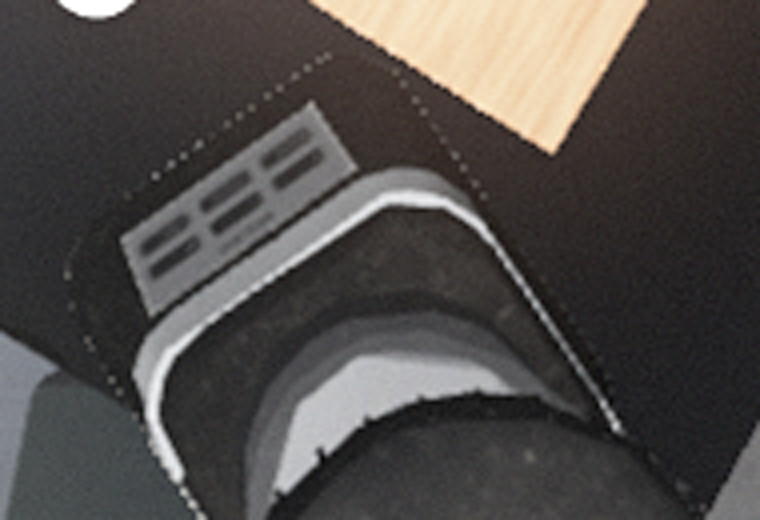

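```bash
cat > fk.py <<'E'
import numpy as np
# xArm7 modified DH guess
def fk(q,yaw=0,tool=.172):
    T=np.eye(4);c,s=np.cos(yaw),np.sin(yaw);T[:2,:2]=[[c,-s],[s,c]]
    P=np.pi/2
    rows=[(.267,0,0),(0,-P,0),(.293,P,0),(0,P,.0525),(.3425,P,.0775),(0,P,0),(.097,-P,.076)]
    out=[]
    for (d,al,a),t in zip(rows,q):
        ca,sa,ct,st=np.cos(al),np.sin(al),np.cos(t),np.sin(t)
        T=T@np.array([[ct,-st,0,a],[st*ca,ct*ca,-sa,-sa*d],[st*sa,ct*sa,ca,ca*d],[0,0,0,1]]);out.append(T.copy())
    E=T.copy();E[:3,3]+=E[:3,2]*tool;return out,E
E
python3 - <<'E'
from fk import *
q=[-1.29121296,  0.68999292, -0.19451798,  1.56633132,  0.15731713, 0.90248376, -0.21510194]
o,E=fk(q);print(E.round(4));print([x[:3,3].round(3) for x in o]);print(np.hypot(.15197,.6056),np.hypot(*E[:2,3]))
E
```

```text
[[ 0.2422 -0.9702 -0.0014  0.0758]
 [-0.9702 -0.2422  0.0106 -0.6075]
 [-0.0106 -0.0012 -0.9999  0.0349]
 [ 0.      0.      0.      1.    ]]
[array([0.   , 0.   , 0.267]), array([0.   , 0.   , 0.267]), array([ 0.051, -0.179,  0.493]), array([ 0.053, -0.22 ,  0.46 ]), array([ 0.074, -0.534,  0.305]), array([ 0.074, -0.534,  0.305]), array([ 0.076, -0.609,  0.207])]
0.6243766818996367 0.6121932180795461
```

```bash
python3 -m crank '[[[-4,-3.5,-0.5],[0,0,0],1],[[-4,-3.5,-0.5],[0,0,0],1],[[-4,-3.5,-0.5],[0,0,0],1],[[-4,-3.5,-0.5],[0,0,0],1],[[-4,-3.5,-0.5],[0,0,0],1],[[-4,-3.5,-0.5],[0,0,0],1],[[-4,-3.5,-0.5],[0,0,0],1],[[-4,-3.5,-0.5],[0,0,0],1]]' && python3 -m crank '[[[0,0,0],[0,0,0.17],1],[[0,0,0],[0,0,0.17],1],[[0,0,0],[0,0,0.17],1],[[0,0,0],[0,0,0.17],1],[[0,0,0],[0,0,0.17],1],[[0,0,0],[0,0,0.17],1],[[0,0,0],[0,0,0.17],1],[[0,0,0],[0,0,0.17],1],[[0,0,0],[0,0,0.17],1],[[0,0,0],[0,0,0.17],1],[[0,0,0],[0,0,0.17],1],[[0,0,0],[0,0,0.17],1]]'
python3 - <<'E'
from plant import *
import cv2
print(sense())
for n in ["scene","top"]: cv2.imwrite(f"pics/{n}1.png",capture(n)[:,:,::-1])
E
```

```text
clock: 1.15
position: [0.3951, 0.2552, 0.2958]
ee_rot: [0.0, 0.122, 0.992, 0.0]
force: [0.7, 0.2, 0.1]
gripper_width: 0.0884
clock: 2.65
position: [0.3941, 0.2568, 0.2956]
ee_rot: [-0.0, 0.911, 0.412, -0.0]
force: [0.3, 0.6, -0.5]
gripper_width: 0.0879
{'clock': 2.65, 'joints': array([-0.91368282,  0.45277308,  0.35844006,  1.98024297, -0.22801136,
        0.747303  , -1.14052628]), 'qd': array([-0.26594443,  0.04468417,  0.41578922,  0.01129161, -0.26892033,
        0.02790898, -1.04419758]), 'effort': array([  1.35278229, -37.43220806,   2.90608764, -13.24072927,
         0.25656022,  -0.08993612,   1.09907605]), 'position': array([0.39409142, 0.25677818, 0.29559307]), 'ee_rot': array([-5.27220862e-05,  9.10963198e-01,  4.12487590e-01, -1.90858515e-04]), 'force': array([ 0.27324068,  0.59348581, -0.50937385]), 'moment': array([-0.05092357,  0.16757496, -0.0161825 ]), 'gripper_width': 0.08794667530976256}
```

View pics/scene1.png

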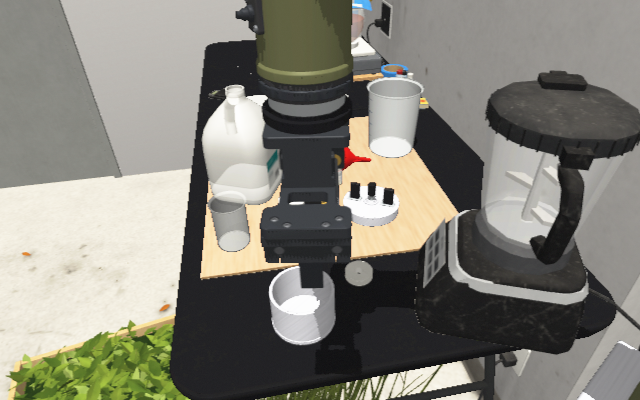

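View pics/top1.png

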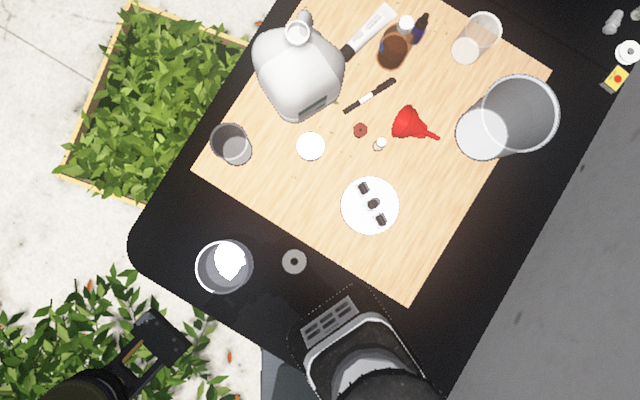

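```bash
python3 -m crank '[[[0,0,-0.5],[0,0,0.165],1],[[0,0,-0.5],[0,0,0.165],1],[[0.46,5.4,0],[0,0,0],1],[[0.46,5.4,0],[0,0,0],1],[[0.46,5.4,0],[0,0,0],1],[[0.46,5.4,0],[0,0,0],1],[[0.46,5.4,0],[0,0,0],1]]'
python3 - <<'E'
from plant import *
import cv2
print(sense()['joints'])
for n in ["scene","top"]: cv2.imwrite(f"pics/{n}2.png",capture(n)[:,:,::-1])
E
```

```text
clock: 3.62
position: [0.5505, 0.0335, 0.3056]
ee_rot: [-0.0, 0.965, 0.262, -0.0]
force: [-0.2, 0.1, -0.1]
gripper_width: 0.0881
[-0.40117778  0.56115871  0.42749088  1.74563269 -0.28694699  0.8971089
 -0.89183778]
```

View pics/scene2.png

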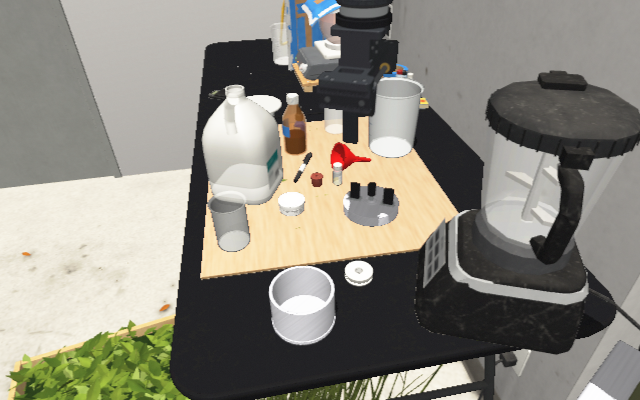

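View pics/top2.png

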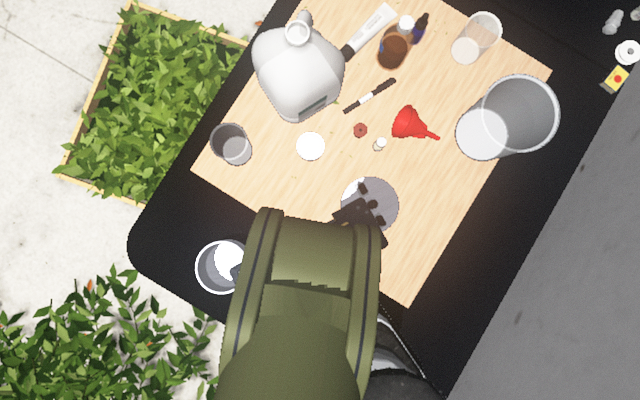

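```bash
python3 -m crank '[[[0.3,5,0],[0,0,0],1],[[0.3,5,0],[0,0,0],1],[[0.3,5,2],[0,0,0],1],[[0,0,4],[0,0,0],1],[[0,0,4],[0,0,0],1],[[0,0,2],[0,0,0],1],[[0,0,0],[0,0,0],1],[[0,0,0],[0,0,0],1]]'
python3 - <<'E'
from plant import *
import cv2
s=sense();print(s['position'],s['ee_rot'],s['joints'])
for n in ["wrist","scene"]: cv2.imwrite(f"pics/{n}3.png",capture(n)[:,:,::-1])
E
```

```text
clock: 4.72
position: [0.6334, -0.0902, 0.1866]
ee_rot: [0.0, 0.965, 0.261, 0.001]
force: [0.7, 0.7, 0.5]
gripper_width: 0.0882
[ 0.63335693 -0.09019753  0.18662812] [1.46206470e-04 9.65445018e-01 2.60605833e-01 7.04103712e-04] [-0.11321055  0.81680913  0.34552934  1.60108373 -0.35712786  0.78524542
 -0.65746313]
```

View pics/wrist3.png

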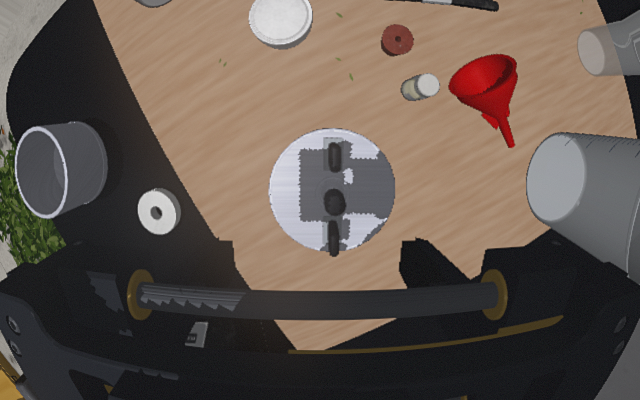

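View pics/scene3.png

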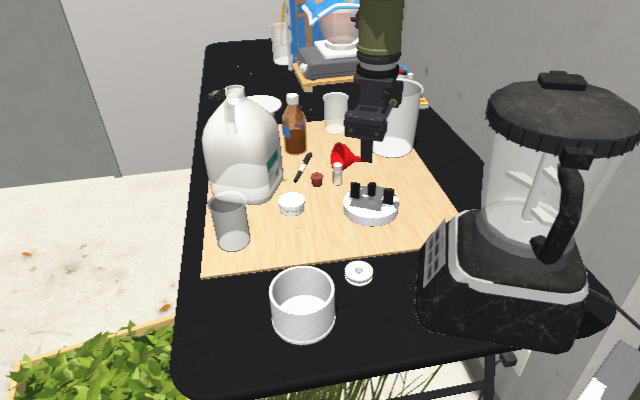

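```bash
cat >> h.py <<'E'
WK=np.array([[309.70691629,0,316.75496541],[0,309.70691629,204.32965898],[0,0,1]])
TC=np.array([[4.07952454e-06,9.62822856e-01,2.70133576e-01,6.98026310e-02],[9.99999831e-01,1.53004180e-04,-5.60446605e-04,4.08685458e-05],[-5.80942367e-04,2.70133533e-01,-9.62822692e-01,-1.29565930e-01],[0,0,0,1]])
def wray(uv,z,pos,q):
    d=(np.array(uv)-WK[:2,2])/WK[0,0];r=np.hypot(*d);v=np.r_[d/r*np.sin(r),np.cos(r)]*[1,-1,-1]
    Rt=R.from_quat(q,scalar_first=True);o=Rt.apply(TC[:3,3])+pos;v=Rt.apply(TC[:3,:3]@v)
    return o+v*(z-o[2])/v[2]
def wproj(P,pos,q):
    Rt=R.from_quat(q,scalar_first=True);X=Rt.inv().apply(np.atleast_2d(P)-pos);X=(X-TC[:3,3])@TC[:3,:3]*[1,-1,-1]
    rr=np.hypot(X[:,0],X[:,1]);th=np.arctan2(rr,X[:,2]);return WK[:2,2]+X[:,:2]/rr[:,None]*(th*WK[0,0])[:,None]
E
python3 - <<'E'
import cv2
t=cv2.imread('pics/wrist3.png');cv2.imwrite('pics/zf.png',cv2.resize(t[120:265,260:405],None,fx=4,fy=4,interpolation=cv2.INTER_CUBIC))
E
```

```text
(no output)
```

View pics/zf.png

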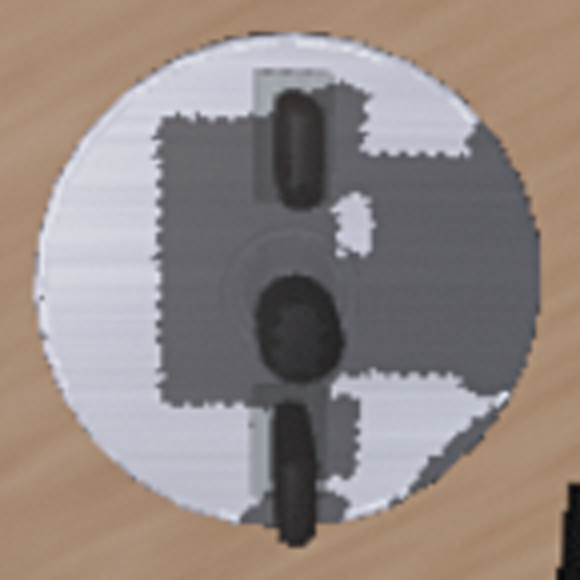

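```bash
python3 - <<'E'
from h import *
pos=np.array([0.63335693,-0.09019753,0.18662812]);q=[1.46206470e-04,9.65445018e-01,2.60605833e-01,7.04103712e-04]
def bb(u): return np.r_[u.min(0),u.max(0)]
def up(b): return (np.array(b)+.5)/4-.5+[260,120,260,120]
def tab(x,y,a,s):
    P=np.array([[s*.037+i*.011,j*.0045,z] for i in(-1,1) for j in(-1,1) for z in(.0325,.0725)])
    c,n=np.cos(a),np.sin(a);return np.c_[x+c*P[:,0]-n*P[:,1],y+n*P[:,0]+c*P[:,1],P[:,2]]
cov=up([36,32,541,526]);kn=up([256,272,345,385]);tp=up([272,87,327,211]);tm=up([272,398,317,547])
def f(v,full=True):
    x,y,a=v
    e1=bb(wproj(np.vstack([circ(x,y,z,.061) for z in(.0325,.0095)]),pos,q))-cov
    e2=bb(wproj(np.vstack([circ(x,y,z,.009) for z in(.0495,.0775)]),pos,q))-kn
    e3=bb(wproj(tab(x,y,a,1),pos,q))-tp;e4=bb(wproj(tab(x,y,a,-1),pos,q))-tm
    return np.r_[e1,e2,e3,e4]
s=least_squares(f,[.642,-.1025,.52],loss='soft_l1');print(s.x,np.degrees(s.x[2]));print(f(s.x).round(2).reshape(4,4))
Rt=R.from_quat(q,scalar_first=True);print('tool',Rt.inv().apply(np.r_[s.x[:2],.0635]-pos),np.degrees(2*np.arctan2(q[2],q[1])))
E
```

```text
[ 0.64261764 -0.10213912  0.52663782] 30.174124603792293
[[-0.71 -0.85  0.6   0.66]
 [-0.46 -0.59  0.4   0.31]
 [ 0.16  0.06 -0.14  0.1 ]
 [-0.6  -0.42  0.65  0.78]]
tool [0.00183577 0.01489961 0.12314028] 30.212034313940592
```

```bash
python3 -m crank '[[[0.18,1.49,0],[0,0,0],1],[[0,0,2],[0,0,0],1],[[0,0,3],[0,0,0],1],[[0,0,3],[0,0,0],1],[[0,0,2],[0,0,0],1],[[0,0,1.5],[0,0,0],1],[[0,0,1],[0,0,0],1],[[0,0,0],[0,0,0],1],[[0,0,0],[0,0,0],1]]' 40
python3 - <<'E'
from plant import *
import cv2
s=sense();print(s['position'],s['ee_rot'])
for n in ["wrist"]: cv2.imwrite(f"pics/{n}4.png",capture(n)[:,:,::-1])
E
```

```text
clock: 5.95
position: [0.6425, -0.1025, 0.0614]
ee_rot: [0.0, 0.966, 0.26, 0.001]
force: [0.6, -0.1, 0.5]
gripper_width: 0.0882
[ 0.64245385 -0.10252822  0.06144535] [3.02534416e-04 9.65626952e-01 2.59930898e-01 6.53276781e-04]
```

View pics/wrist4.png

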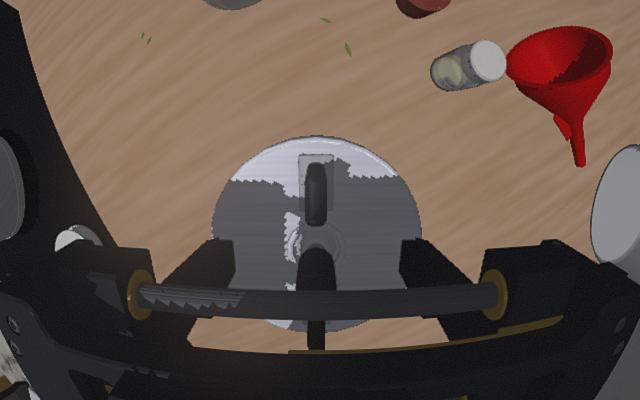

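The knob at (316,270) sits centred between the fingers, so I'll close and lift slightly.

```bash
python3 -m crank '[[[0,0,0],[0,0,0],0.5],[[0,0,0],[0,0,0],0.1],[[0,0,0],[0,0,0],0.1],[[0,0,0],[0,0,0],0.1],[[0,0,0],[0,0,0],0],[[0,0,0],[0,0,0],0],[[0,0,0],[0,0,0],0]]' 40
python3 - <<'E'
from plant import *
s=sense();print(s['position'],s['ee_rot'],s['gripper_width'],s['force'],s['moment'])
E
python3 -m crank '[[[0,0,-0.5],[0,0,0],0],[[0,0,-1],[0,0,0],0],[[0,0,-2],[0,0,0],0],[[0,0,-3],[0,0,0],0],[[0,0,-3],[0,0,0],0],[[0,0,-3],[0,0,0],0],[[0,0,-1.5],[0,0,0],0],[[0,0,0],[0,0,0],0],[[0,0,0],[0,0,0],0]]'
python3 - <<'E'
from plant import *
import cv2
s=sense();print(s['position'],s['ee_rot'],s['gripper_width'],s['force'],s['moment'])
for n in ["wrist","scene"]: cv2.imwrite(f"pics/{n}5.png",capture(n)[:,:,::-1])
E
```

```text
clock: 6.88
position: [0.6418, -0.1024, 0.0607]
ee_rot: [-0.0, 0.966, 0.26, -0.0]
force: [-0.1, -1.0, -1.1]
gripper_width: 0.0204
[ 0.6418348  -0.10235438  0.06067329] [-4.40527430e-05  9.65629218e-01  2.59923473e-01 -3.43777918e-06] 0.020350561803675754 [-0.07642991 -1.02093594 -1.11751205] [-0.02569828  0.15027402 -0.0032025 ]
clock: 8.0
position: [0.641, -0.102, 0.1996]
ee_rot: [-0.001, 0.966, 0.26, -0.001]
force: [-0.2, 0.4, -3.0]
gripper_width: 0.0165
[ 0.64102577 -0.10199785  0.19963521] [-6.13242452e-04  9.65618817e-01  2.59959649e-01 -9.51791240e-04] 0.016454733855564962 [-0.20075811  0.41146921 -3.03362619] [-0.09722086  0.14754374  0.00782302]
```

View pics/wrist5.png

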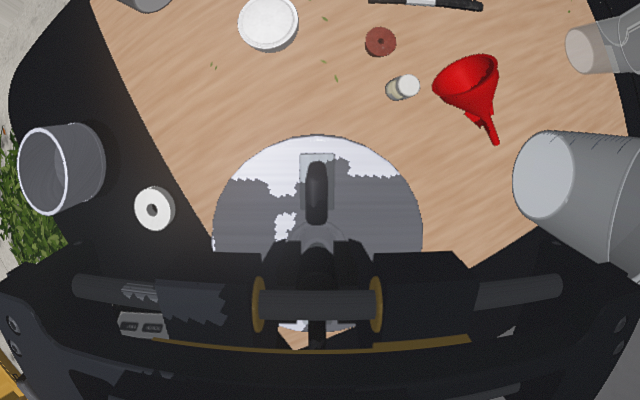

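View pics/scene5.png

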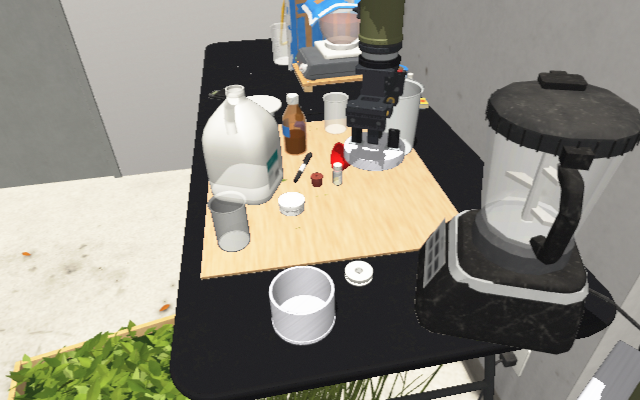

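```bash
python3 -m crank '[[[0.3,-1,0],[0,0,0],0],[[0.3,-2,0],[0,0,0],0],[[0.3,-3.5,0],[0,0,0],0],[[0.3,-3.5,0],[0,0,0],0],[[0.3,-3.5,0],[0,0,0],0],[[0.3,-3.5,0],[0,0,0],0],[[0.3,-3.5,0],[0,0,0],0],[[0.3,-3.5,0],[0,0,0],0],[[0.3,-3.5,0],[0,0,0],0],[[0.3,-2.5,0],[0,0,0],0],[[0.3,-1.4,0],[0,0,0],0],[[0.3,-0.5,0],[0,0,0],0]]'
python3 -m crank '[[[0,0,0],[0,0,0],0],[[0,0,0],[0,0,0],0],[[0,0,0],[0,0,0],0]]'
python3 - <<'E'
from plant import *
import cv2
s=sense();print(s['position'],s['ee_rot'],s['gripper_width'],s['force'],s['moment'])
for n in ["wrist","scene","top"]: cv2.imwrite(f"pics/{n}6.png",capture(n)[:,:,::-1])
E
```

```text
clock: 9.6
position: [0.5123, 0.1928, 0.2008]
ee_rot: [-0.0, 0.965, 0.261, -0.0]
force: [-0.1, 0.1, -2.7]
gripper_width: 0.0163
clock: 9.98
position: [0.5132, 0.1906, 0.2008]
ee_rot: [0.0, 0.966, 0.259, 0.0]
force: [-0.3, -0.6, -3.1]
gripper_width: 0.0165
[0.51321943 0.1905663  0.20076364] [2.11166874e-04 9.65855790e-01 2.59080190e-01 6.03090520e-05] 0.016468489447523743 [-0.26614023 -0.62391575 -3.08607273] [-0.06734868  0.13748056  0.01054048]
```

View pics/wrist6.png

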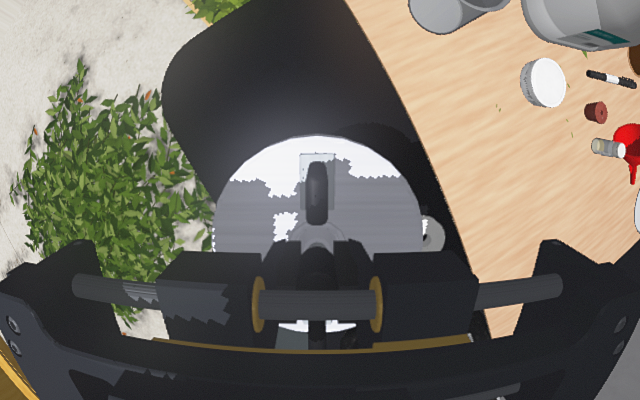

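View pics/scene6.png

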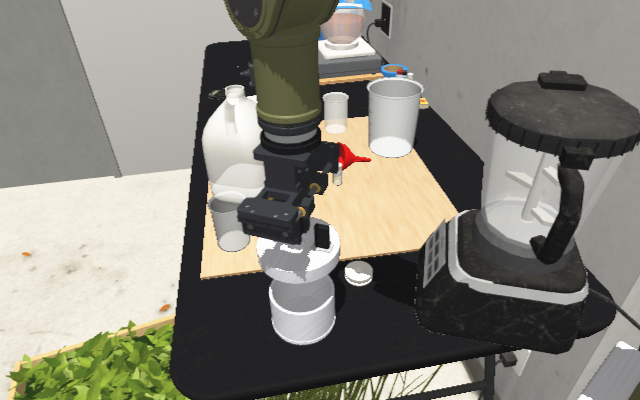

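View pics/top6.png

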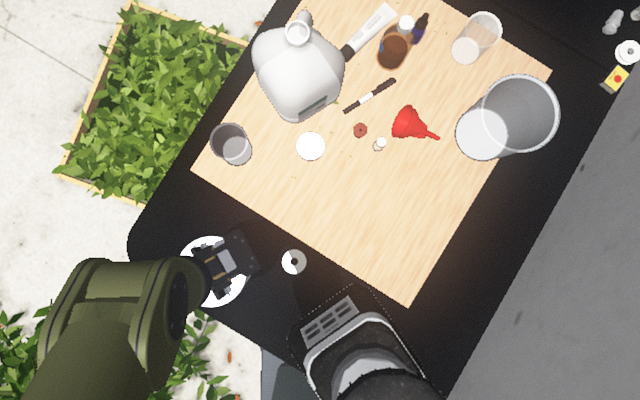

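```bash
python3 - <<'E'
import cv2
t=cv2.imread('pics/wrist5.png');cv2.imwrite('pics/zg.png',cv2.resize(t[110:230,5:115],None,fx=5,fy=5,interpolation=cv2.INTER_CUBIC))
from h import *
pos=np.array([0.64102577,-0.10199785,0.19963521]);q=[-6.13242452e-04,9.65618817e-01,2.59959649e-01,-9.51791240e-04]
for c in [(.5126,.1925)]:
    u=wproj(circ(*c,.075,.052),pos,q);print((u.min(0)-[5,110])*5,(u.max(0)-[5,110])*5)
    im=cv2.imread('pics/zg.png');cv2.polylines(im,[((u-[5,110]+.5)*5).astype(int)],True,(0,0,255));cv2.imwrite('pics/zh.png',im)
E
```

```text
[55.7882097 84.7292289] [311.00689584 526.26541717]
```

View pics/zh.png

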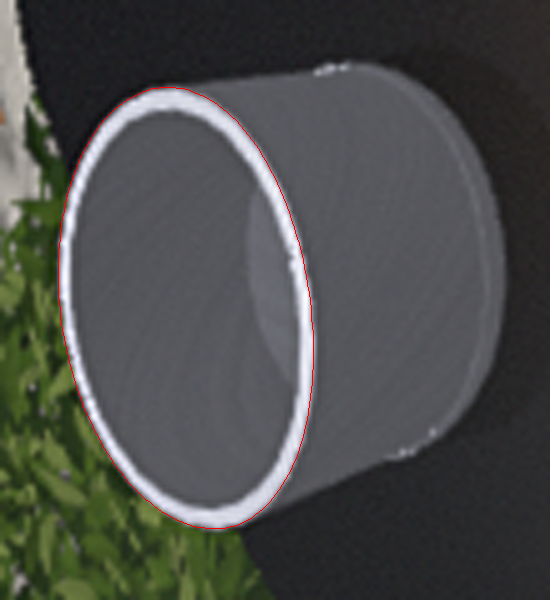

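The predicted rim overlays the image to within about 1 mm, so I'll lower.

```bash
python3 -m crank '[[[0,-0.15,1],[0,0,0],0],[[0,0,2],[0,0,0],0],[[0,0,2],[0,0,0],0],[[0,0,1],[0,0,0],0],[[0,0,0.5],[0,0,0],0],[[0,0,0.5],[0,0,0],0],[[0,0,0.4],[0,0,0],0],[[0,0,0],[0,0,0],0]]'
python3 -m crank '[[[0,0,0.4],[0,0,0],0],[[0,0,0.3],[0,0,0],0],[[0,0,0.3],[0,0,0],0],[[0,0,0],[0,0,0],0]]'
python3 - <<'E'
from plant import *
import cv2
s=sense();print(s['position'],s['ee_rot'],s['gripper_width'],s['force'],s['moment'])
for n in ["scene"]: cv2.imwrite(f"pics/{n}7.png",capture(n)[:,:,::-1])
E
```

```text
clock: 11.12
position: [0.5121, 0.1929, 0.1267]
ee_rot: [-0.0, 0.966, 0.26, 0.0]
force: [-0.4, 0.6, -3.0]
gripper_width: 0.0169
clock: 11.62
position: [0.512, 0.1929, 0.1164]
ee_rot: [-0.0, 0.966, 0.26, -0.0]
force: [0.2, 0.1, -2.8]
gripper_width: 0.0164
[0.51195874 0.19285129 0.11644382] [-2.23303646e-05  9.65637814e-01  2.59891427e-01 -2.41117847e-04] 0.01638547727191681 [ 0.19769995  0.05787832 -2.83584215] [-0.04990287  0.11114124  0.02075553]
```

View pics/scene7.png

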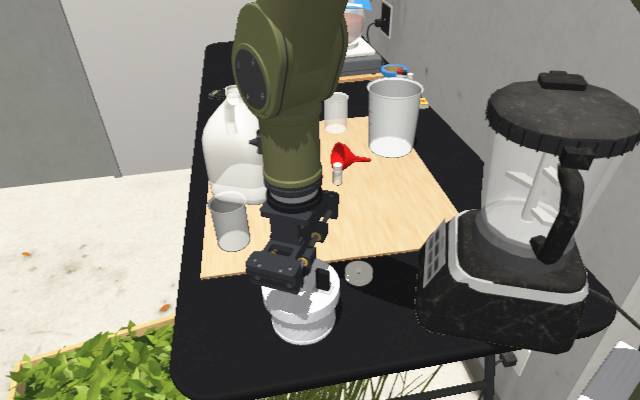

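Plug inside; no contact forces. I'll continue to seating in small steps.

```bash
python3 -m crank '[[[0,0,0.2],[0,0,0],0],[[0,0,0.2],[0,0,0],0],[[0,0,0],[0,0,0],0]]'
python3 -m crank '[[[0,0,0.15],[0,0,0],0],[[0,0,0],[0,0,0],0],[[0,0,0],[0,0,0],0]]'
```

```text
clock: 12.05
position: [0.512, 0.1929, 0.1125]
ee_rot: [-0.0, 0.966, 0.26, -0.0]
force: [-1.1, -0.3, -2.3]
gripper_width: 0.0163
clock: 12.42
position: [0.5123, 0.1928, 0.1115]
ee_rot: [-0.0, 0.966, 0.26, 0.0]
force: [-0.7, 0.5, 1.4]
gripper_width: 0.0166
```

```bash
python3 -m crank '[[[0,0,0.1],[0,0,0],0],[[0,0,0],[0,0,0],0],[[0,0,0],[0,0,0],0]]'
python3 - <<'E'
from plant import *
import cv2
s=sense();print(s['position'],s['ee_rot'],s['gripper_width'],s['force'],s['moment'])
for n in ["scene"]:
    im=capture(n)[:,:,::-1];cv2.imwrite(f"pics/zi.png",cv2.resize(im[220:360,230:390],None,fx=4,fy=4,interpolation=cv2.INTER_CUBIC))
E
```

```text
clock: 12.8
position: [0.5123, 0.1928, 0.1114]
ee_rot: [-0.0, 0.966, 0.26, 0.0]
force: [-2.3, -1.3, 11.1]
gripper_width: 0.0163
[0.51232463 0.19280637 0.111406  ] [-2.84888217e-04  9.65687496e-01  2.59706290e-01  4.70666134e-04] 0.01632945849995177 [-2.25722169 -1.27780955 11.09576101] [-1.09689784e-01  6.89171706e-01 -1.51739530e-04]
```

View pics/zi.png

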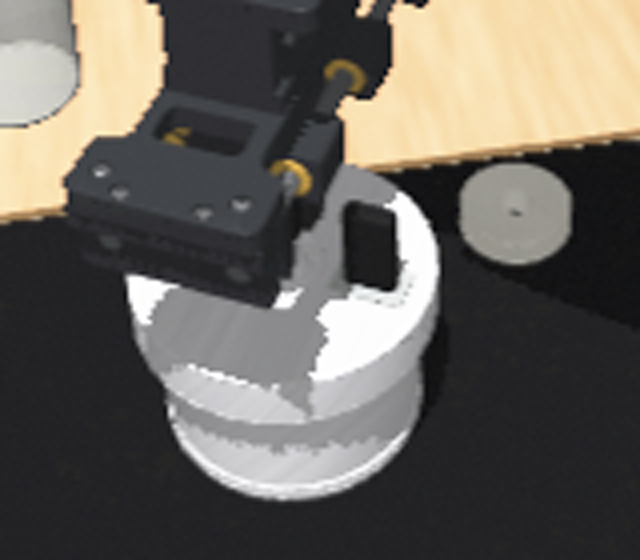

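```bash
python3 -m crank '[[[0,0,-0.12],[0,0,0],0],[[0,0,0],[0,0,0],0],[[0,0,0],[0,0,0],0.3],[[0,0,0],[0,0,0],0.6],[[0,0,0],[0,0,0],1],[[0,0,0],[0,0,0],1],[[0,0,0],[0,0,0],1]]'
python3 -m crank '[[[0,0,-1],[0,0,0],1],[[0,0,-2],[0,0,0],1],[[0,0,-3],[0,0,0],1],[[0,0,-3],[0,0,0],1],[[0,0,-2],[0,0,0],1],[[0,0,0],[0,0,0],1],[[0,0,0],[0,0,0],1]]'
python3 - <<'E'
from plant import *
import cv2
s=sense();print(s['position'],s['ee_rot'],s['gripper_width'],s['force'],s['moment'])
im=capture("wrist")[:,:,::-1];cv2.imwrite("pics/wrist8.png",im)
cv2.imwrite("pics/zj.png",cv2.resize(im[110:290,210:420],None,fx=3.5,fy=3.2,interpolation=cv2.INTER_CUBIC))
im=capture("scene")[:,:,::-1];cv2.imwrite("pics/scene8.png",im)
E
```

```text
clock: 13.72
position: [0.5121, 0.1929, 0.1114]
ee_rot: [-0.0, 0.966, 0.26, 0.0]
force: [-0.4, 0.3, 0.3]
gripper_width: 0.0645
clock: 14.6
position: [0.5116, 0.1929, 0.221]
ee_rot: [-0.0, 0.966, 0.26, -0.0]
force: [-0.4, 0.3, -0.2]
gripper_width: 0.0879
[0.51158711 0.19291308 0.22096361] [-1.10991508e-04  9.65619810e-01  2.59957981e-01 -4.68142326e-04] 0.08787431489462534 [-0.37415711  0.30004574 -0.23638381] [-0.03512775  0.18273773  0.01860741]
```

View pics/wrist8.png

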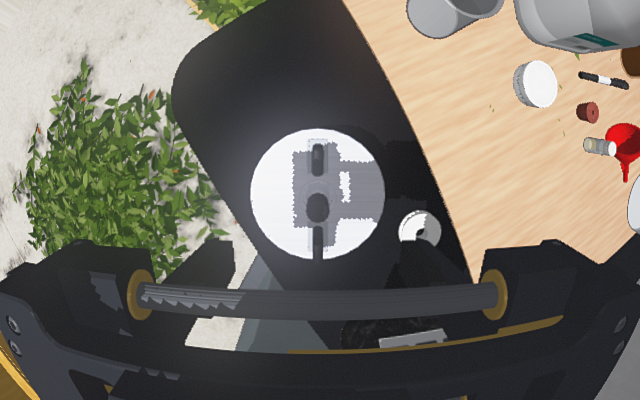

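View pics/scene8.png

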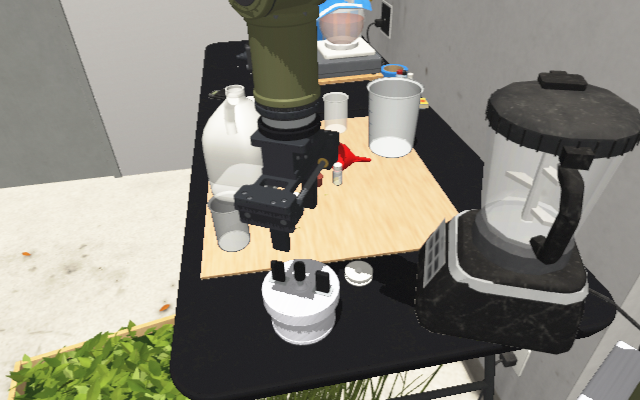

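```bash
python3 - <<'E'
import cv2
t=cv2.imread('pics/wrist8.png');cv2.imwrite('pics/zk.png',cv2.resize(t[120:270,240:395],None,fx=4,fy=4,interpolation=cv2.INTER_CUBIC))
E
```

```text
(no output)
```

View pics/zk.png

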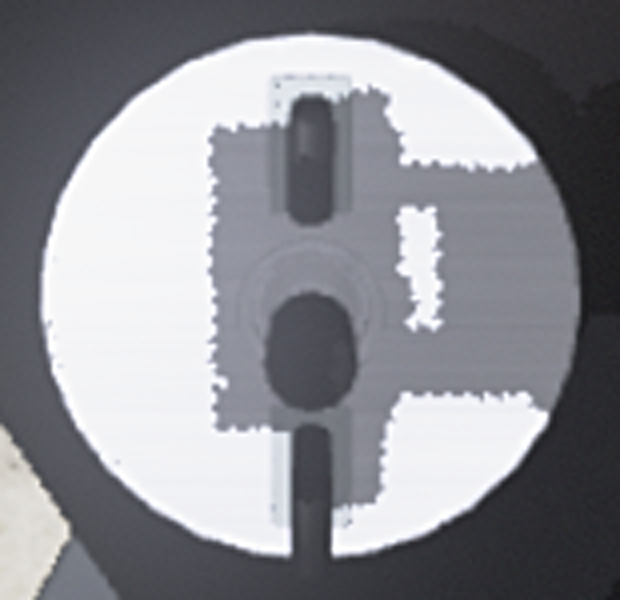

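```bash
python3 - <<'E'
from h import *
pos=np.array([0.51158711,0.19291308,0.22096361]);q=[-1.10991508e-04,9.65619810e-01,2.59957981e-01,-4.68142326e-04]
def bb(u): return np.r_[u.min(0),u.max(0)]
def up(b): return (np.array(b)+.5)/4-.5+[240,120,240,120]
def tab(x,y,a,s,h):
    P=np.array([[s*.037+i*.011,j*.0045,z+h] for i in(-1,1) for j in(-1,1) for z in(.023,.063)])
    c,n=np.cos(a),np.sin(a);return np.c_[x+c*P[:,0]-n*P[:,1],y+n*P[:,0]+c*P[:,1],P[:,2]]
cov=up([40,33,582,560]);kn=up([263,291,357,411]);tp=up([286,93,334,226]);tm=up([291,421,332,575])
def f(v):
    x,y,a,h=v
    e1=bb(wproj(np.vstack([circ(x,y,z,.061) for z in(h,h+.023)]),pos,q))-cov
    e2=bb(wproj(np.vstack([circ(x,y,z,.009) for z in(h+.040,h+.068)]),pos,q))-kn
    e3=bb(wproj(tab(x,y,a,1,h),pos,q))-tp;e4=(bb(wproj(tab(x,y,a,-1,h),pos,q))-tm)[[0,1,2]]
    return np.r_[e1,e2,e3,e4]
s=least_squares(f,[.512,.192,.52,.06],loss='soft_l1');print(s.x,np.degrees(s.x[2]));print(f(s.x).round(2))
Rt=R.from_quat(q,scalar_first=True)
x,y,a,h=s.x
for sg in(1,-1): print('tool',Rt.inv().apply(np.array([x+sg*.037*np.cos(a),y+sg*.037*np.sin(a),.109])-pos),np.degrees(2*np.arctan2(q[2],q[1])))
E
```

```text
[0.51311278 0.19315168 0.52940979 0.06052932] 30.332946653785786
[ 0.02 -0.54 -0.35 -0.41 -0.04 -0.67  0.45  0.99 -0.16  0.17  0.14  0.55
 -0.64 -0.19  0.47]
tool [0.03853378 0.00048311 0.11193083] 30.135141360819706
tool [-0.03546575  0.00073859  0.11199334] 30.135141360819706
```

```bash
python3 -m crank '[[[1.85,0.05,0],[0,0,0],0.6],[[2,0,1],[0,0,0],0.6],[[0,0,2.5],[0,0,0],0.6],[[0,0,2.5],[0,0,0],0.6],[[0,0,2.2],[0,0,0],0.6],[[0,0,1.6],[0,0,0],0.6],[[0,0,1],[0,0,0],0.6],[[0,0,0.6],[0,0,0],0.6],[[0,0,0],[0,0,0],0.6],[[0,0,0],[0,0,0],0.6]]'
python3 - <<'E'
from plant import *
import cv2
s=sense();print(s['position'],s['ee_rot'],s['gripper_width'],s['force'],s['moment'])
im=capture("wrist")[:,:,::-1];cv2.imwrite("pics/wrist9.png",im)
im=capture("scene")[:,:,::-1];cv2.imwrite("pics/scene9.png",im)
E
```

```text
clock: 15.95
position: [0.5461, 0.2119, 0.108]
ee_rot: [-0.0, 0.966, 0.26, 0.001]
force: [-0.1, 0.1, 0.3]
gripper_width: 0.0534
[0.54608418 0.21188743 0.10796773] [-6.44960232e-05  9.65635419e-01  2.59899794e-01  5.75386373e-04] 0.05342690928814633 [-0.08944936  0.09494889  0.27077654] [-0.08554141  0.12158603 -0.00377639]
```

View pics/wrist9.png

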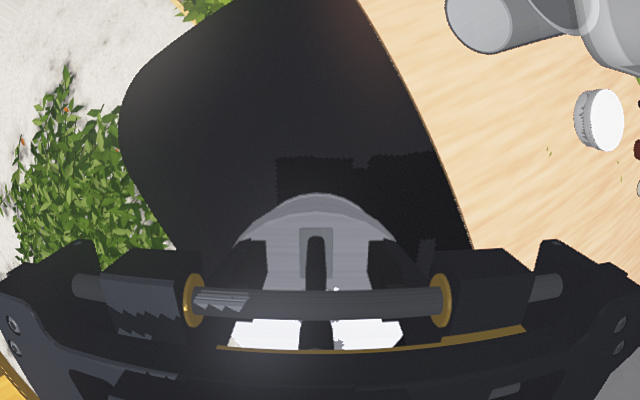

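View pics/scene9.png

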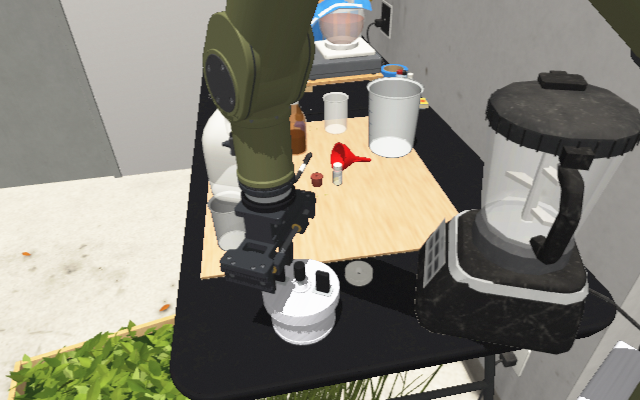

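```bash
python3 -m crank '[[[0,0,0.1],[0,0,0],0.3],[[0,0,0],[0,0,0],0.15],[[0,0,0],[0,0,0],0],[[0,0,0],[0,0,0],0],[[0,0,0],[0,0,0],0],[[0,0,0],[0,0,0],0],[[0,0,0],[0,0,0],0]]' 55
python3 -m crank '[[[0,0,-0.2],[0,0,0],0],[[0,0,-0.4],[0,0,0],0],[[0,0,-0.4],[0,0,0],0],[[0,0,-0.5],[0,0,0],0],[[0,0,-0.5],[0,0,0],0],[[0,0,0],[0,0,0],0],[[0,0,0],[0,0,0],0]]'
python3 - <<'E'
from plant import *
import cv2
s=sense();print(s['position'],s['ee_rot'],s['gripper_width'],s['force'],s['moment'])
im=capture("wrist")[:,:,::-1];cv2.imwrite("pics/wrist10.png",im)
im=capture("scene")[:,:,::-1];cv2.imwrite("pics/scene10.png",cv2.resize(im[200:360,200:400],None,fx=4,fy=3.75))
E
```

```text
clock: 16.92
position: [0.5457, 0.2118, 0.1064]
ee_rot: [-0.0, 0.966, 0.26, 0.0]
force: [-0.3, 1.5, 0.1]
gripper_width: 0.0089
clock: 17.8
position: [0.5456, 0.2118, 0.1264]
ee_rot: [-0.0, 0.966, 0.26, -0.0]
force: [-0.3, 0.0, -0.5]
gripper_width: 0.0088
[0.54558468 0.21181886 0.12641082] [-5.26031032e-05  9.65627470e-01  2.59929964e-01 -2.35893450e-05] 0.008762631806870853 [-0.28424819  0.02966915 -0.5301131 ] [-0.10162872  0.12635138 -0.01534051]
```

View pics/wrist10.png

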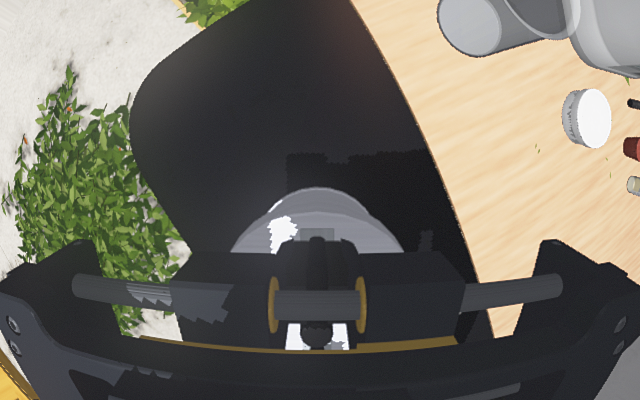

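View pics/scene10.png

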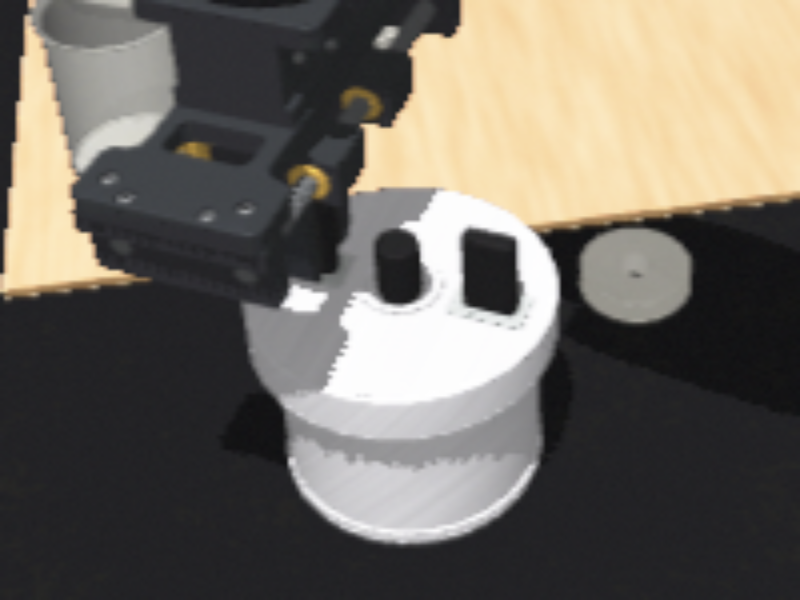

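The cover is rising past the knob, which stays put. I'll lift the rest of the way.

```bash
python3 -m crank '[[[0,0,-0.6],[0,0,0],0],[[0,0,-0.7],[0,0,0],0],[[0,0,-0.7],[0,0,0],0],[[0,0,-0.7],[0,0,0],0],[[0,0,-0.8],[0,0,0],0],[[0,0,-0.9],[0,0,0],0],[[0,0,-1],[0,0,0],0],[[0,0,-1],[0,0,0],0],[[0,0,-0.8],[0,0,0],0],[[0,0,-0.5],[0,0,0],0],[[0,0,-0.3],[0,0,0],0]]'
python3 -m crank '[[[0,0,0],[0,0,0],0],[[0,0,0],[0,0,0],0],[[0,0,0],[0,0,0],0],[[0,0,0],[0,0,0],0]]'
python3 - <<'E'
from plant import *
import cv2
s=sense();print(s['position'],s['ee_rot'],s['gripper_width'],s['force'],s['moment'],abs(s['qd']).max())
im=capture("wrist")[:,:,::-1];cv2.imwrite("pics/wrist11.png",im)
im=capture("scene")[:,:,::-1];cv2.imwrite("pics/scene11f.png",im);cv2.imwrite("pics/scene11.png",cv2.resize(im[190:350,200:400],None,fx=4,fy=3.75))
im=capture("top")[:,:,::-1];cv2.imwrite("pics/top11.png",im)
E
```

```text
clock: 19.27
position: [0.5456, 0.2118, 0.2067]
ee_rot: [-0.0, 0.966, 0.26, 0.0]
force: [-0.4, -0.1, -1.9]
gripper_width: 0.0086
clock: 19.77
position: [0.5456, 0.2118, 0.2063]
ee_rot: [-0.0, 0.966, 0.26, -0.0]
force: [-0.3, -0.8, -0.4]
gripper_width: 0.008
[0.54558188 0.21175656 0.20626445] [-4.63253087e-06  9.65636691e-01  2.59895678e-01 -1.34259473e-04] 0.008029560801391484 [-0.289922   -0.84132239 -0.37031469] [-0.00792972  0.06509603  0.04304088] 0.0013023541972922454
```

View pics/wrist11.png

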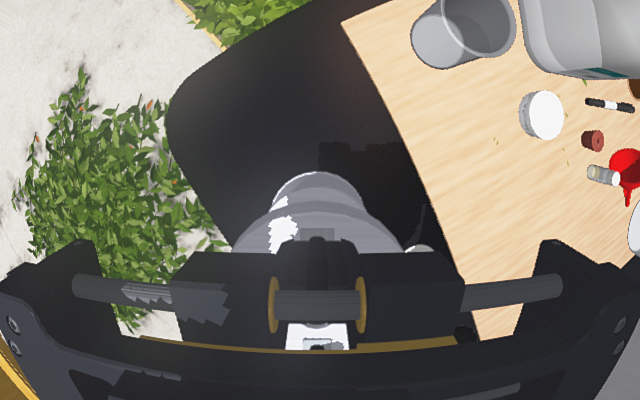

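View pics/scene11.png

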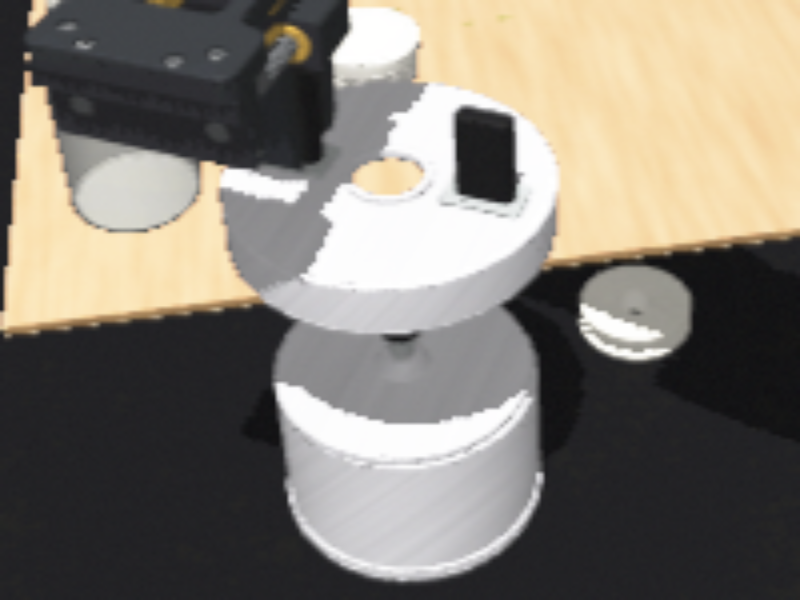

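View pics/top11.png

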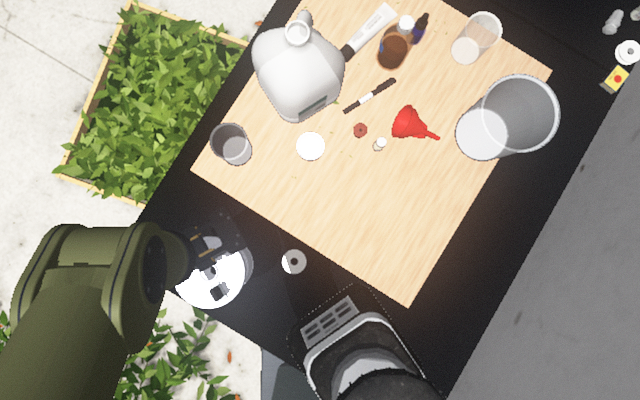

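```bash
python3 - <<'E'
from h import *
im=cv2.imread('pics/scene11f.png')[190:350,200:400];im=cv2.resize(im,None,fx=4,fy=3.75)
def d(P,c):
    u=(proj('scene',P)-[200,190]+.5)*[4,3.75];cv2.polylines(im,[u.astype(int)],True,c)
d(circ(.5128,.193,.183,.061),(0,0,255));d(circ(.5128,.193,.16,.061),(0,0,255))
d(circ(.5126,.1927,.080,.051),(0,200,0));d(circ(.5126,.1927,.075,.051),(255,0,0));d(circ(.5126,.1927,0.0,.052),(255,0,0))
cv2.imwrite('pics/zl.png',im)
E
```

```text
(no output)
```

View pics/zl.png

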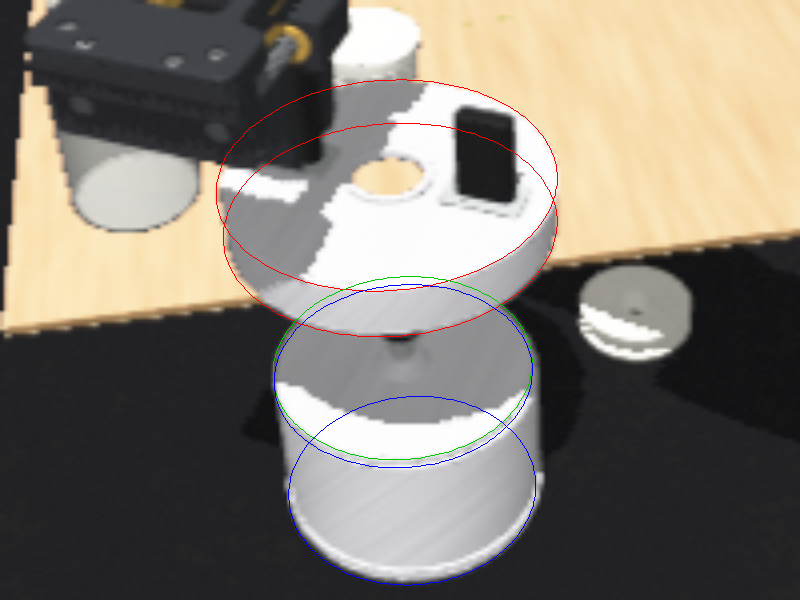

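The projected level cover (at +10 cm) and the seated lid match the picture to within about 2 mm. The bystanders are in their original places in the top view, so I'll hand the job in.

```bash
python3 - <<'E'
from plant import *
s=sense();print(s['clock'],s['gripper_width']);print(finish_job())
E
```

```text
19.925 0.008404856731035706
the job is handed in; nothing more can be done
None
```

The lids are placed as asked, and I handed the job in at 19.9 s. I took the pair by the knob, lowered it onto the canister until the lid was seated, and let go. I then lifted the cover alone by its +x tab, straight up 10 cm, and it was still held over the canister at hand-in.

- **Seating:** the lid landed at the expected height (within about 0.5 mm), with about 11 N upward on the tool as it pressed home.
- **Final pose:** my last scene picture matches a level cover 10 cm up and a seated inner lid to about 2 mm. The arm was still.
- **Surroundings:** the canister, salve tin, beaker and reel looked unmoved in the last pictures. I checked the canister by overlay and the other three by eye.
- **Odd reading:** the final force was only about -0.4 N, where the 0.1 kg cover should give about -1 N. It varied by about 1 N between readings, and the grip width (about 8.4 mm, tab 9 mm) and the pictures confirm the cover is held.
- **Calibration:** the scene camera read 1–2 mm off the top camera throughout. I went by the top and wrist cameras, which agreed to within about 0.5 mm.

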